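# Clamp the pull-along dog and press its missing hub cap home

### The arm

A 7-joint arm with a two-finger parallel gripper is mounted at the origin on the work surface. World frame = base frame: x ahead of the robot, y to its left, z up, the work surface at z = 0. Lengths are in m, angles in rad, forces in N, time in s.
With the tool pointing down it reaches from about 0.4 to 0.85 m from the base axis. Payload 10.4 kg.
Tool frame: the origin (TCP) lies on the centre line of the jaws, within the pads' length; the fingertips stand r.tip_extent ahead of it and the grasp point (between the pads) lies 3 mm ahead of it (r.tip_extent is the distance from the TCP to the fingertips, in m); z points along the fingers, y is the direction in which the jaws open and shut (so a half turn about z gives the same grasp; the last joint's range is limited). The gripper opens to 87 mm and grips with 3 to 60 N. Pads are 19 mm wide; open, the fingers measure 117 mm over their backs; the gripper's body (75 mm by 190 mm) begins 51 mm behind the grasp point.
Start: joints at [1.198, 0.332, -0.065, 1.46, 0.022, 1.35, -0.088], TCP at [0.214, -0.587, 0.245] pointing down, gripper open.
Joint ranges: [-2.6, 2.6], [-0.5, 2.12], [-1.47, 1.34], [0.16, 2.42], [-1.27, 4.41], [0.06, 2.06], [-2.6, 2.6]. Speed limits (rad/s): [2.22, 2.22, 2.79, 2.79, 3.14, 3.14, 3.14].

### API

Orientations are given as a unit quaternion [x, y, z, w].
In Python, from bench import r gives the robot as it stands. The module is installed in compiled form; this text tells all that it offers.
- The arm moves only by the shell command python3 -m jog 'ROWS' [FORCE]. ROWS is JSON, a list of rows, each a list of 5 numbers: the shift along the tool's x, y, z in cm, then the turn about the tool's z in rad, then the closure, from 0 (fully open) to 1 (shut). A call has exactly 10 rows; each row shifts and turns the pose as measured when the row begins, along the tool's axes as they then stand; what a row does not reach is not made up. A row lasts 1/10 s, in which the tool goes at most 50 mm and 8.59 degrees, less where a joint would pass 70% of its speed; a pose out of reach is approached as far as the arm can. A call with a gripper value outside its range is refused whole. The fingers move at their own pace and stop on an object; FORCE is the grip in N (left out, the last holds). Time passes only in rows, so rows that do not move let the fingers close, or fill a call up. It gives the time, the measured TCP pose, the force and the opening at its end, in the units of the state.
- r.read_state(): the state, without advancing time (a new reading comes with each control period).
- r.camera(name): name is "scene" or "side" or "wrist"; returns a dict with "pixels" (480x640x3 uint8, red, green, blue), "fx", "fy", "cx", "cy" (pixels), "camera_from_world" (4x4, takes a point from world to camera coordinates). Camera axes: x right, y up, looking along -z (the intrinsics and any distortion apply to the point x, -y, -z); pixel columns grow to the right and rows downward; lengths in m; the calibration is good to about 2 mm. A picture is of the moment at which its call begins. There is no depth.
- r.close_job(): hands the job in, once; it reports no verdict.
The state is a dict: "time": time; "joint_positions": joint angles; "joint_vel": joint speeds; "joint_torque": joint torques, N m; "ee_pos": TCP position; "eef_rot": TCP orientation; "ft_force": force on the tool from outside, world axes, zero at the start; "torque": the same for the moment, N m; "width": finger opening in m.
Only numpy, scipy, OpenCV 4.12 (cv2) and the standard library are available. Lean on these libraries where they do the work, as an engineer would, in place of code of your own. Each camera call takes 0.05 s, during which the arm holds its last target. There are 200 camera calls.

### The job

The wooden pull-along dog lies on its side in the hold-down press and its rear wheel has lost its hub cap. First wind the press handwheel clockwise until it comes to its stop, so that the foot holds the dog down; then take the small wooden snap cap from the table and press it straight down onto the bare ball-headed axle end of the rear wheel until it clicks home against the washer. Go on pressing firmly down on it after the click: finish while still holding the cap down, do not let go, and leave everything else as it lies.

Things in the scene. Friction and masses are not known exactly. Their poses are not given: they have to be found in the camera images.
- press: grey cast hold-down press fixed to the table: base plate 12 mm thick (x -80 to 170, y -155 to 175 mm), cork-faced cradle block 50 mm high, column at x 125 to 165, y 38 to 78 mm, and an arm back over the dog (132 to 168 mm high). Origin on the table top; at yaw 0 x points away from the robot; y runs along the dog to its head. Yaw up to 0.25 rad.
- hub (a point): centre of the top face of the handwheel's hub, on the vertical wheel axis, 186 mm above the table. The three-spoked steel wheel is 136 mm over its rim (rim top level with this point). A 20 mm threaded stem rises through the hub, never more than 40 mm above it, with a 26 mm stop collar that lands on the hub at the stop.
- handle (a point): mid-grip of the handwheel's revolving handle, 214 mm above the table: upright, black, 20 mm thick, 50 mm long (top at 238 mm), 55 mm from the wheel axis. It revolves on its own pin, so fingers can keep their direction while carrying it round in a circle; winding takes about 1.5 N. The wheel stays at its height.
- handwheel (a joint): angle of the handwheel, rad, growing clockwise seen from above: 0 foot fully raised, 12.57 (two turns) at its hard stop; starts at 2 to 7.5. Clockwise lowers the foot, 12 mm a turn. At 10.5 the foot meets the dog; from there its spring presses with 5 N per mm, 20 N at the stop. The wheel stays where it is left.
- foot: round rubber-faced foot of 38 mm diameter under the press spindle, 14 mm high, that presses on the dog's flank; origin at the centre of its underside, z up.
- dog: loose wooden pull-along dog, 0.65 kg, 330 mm long, on its side on the press, head to +y, back to +x, wheels towards the robot. Origin on the base plate's top (12 mm above the table). Wheels 64 mm wide, 16 mm thick, at (-28, -80) mm rear and (-28, 60) front; upper flank 74 mm and upper wheel faces 92 mm above the origin. The front upper wheel has its cap, the rear one is bare.
- stud (a point): centre of the rear washer's top face, on the bare rear axle end, 106 mm above the table; z up, axes as the dog's. From here a 9 mm thick neck rises to a 14 mm steel ball (centre 11.3 mm, top 18.3 mm above this point). The cap that is fully home has its origin here. The wheel rim and arm of the press begin 70 mm away towards +y.
- washer: steel washer, 36 mm in diameter and 2 mm thick, on the rear wheel under the ball stud, origin at the centre of its top face: the seat of the cap. Fixed to the dog.
- cap: small plain wooden snap cap, a cup standing open end down on the table, 30 mm across, 24 mm tall, 57 g. Origin at the centre of its open rim, z up. Four spring fingers inside meet the ball when the rim is 12 mm above the washer, need about 10 N (at most 14 N) to pass its widest part at 6 to 8 mm, then snap under it, the force drops and the rim lands on the washer.
- bigcap: bystander: a larger solid wooden hub cap, 46 mm in diameter and 26 mm tall, which does not fit; origin at the centre of its underside.
- sparewheel: bystander: spare wooden wheel lying flat, 64 mm in diameter, 16 mm thick; origin at the centre of its underside. The cap, the larger cap and this wheel lie in changing places to the robot's right.
- screwdriver: bystander: screwdriver lying on the table.
- mallet: bystander: small hammer-shaped mallet lying at the right side of the table.
- stethoscope: bystander: toy stethoscope shape of white plastic lying at the left, about 200 mm long.
- bowls: bystander: stack of three nested silicone bowls, 124 mm in diameter and 66 mm tall, at the back right.
- glue: bystander: glue bottle, 44 mm in diameter, 120 mm tall, at the left.

How it is judged:
By the outcome, as a careful person would: the job done as asked, in the order asked, and still so for the second after the job is handed in, while the arm keeps its last pose, push and grip.
It also fails if it takes over 72 s, if anything falls off the work surface, if the arm or the gripper's body presses on something with over 40 N, if the wrist force passes 120 N, or if a joint passes its speed limit or range.

## Working session

There is one attempt and no reset: what is moved stays moved. The work goes in short steps, Python scripts to look and compute and a shell command to move; the robot and the scene stay as the last step left them, time stands still between calls to the robot, and variables do not carry over. Pictures are saved under pics/ and viewed, about 8 in all and at most 12, crops included, and the job is handed in when it is done.

```bash
mkdir -p pics; python3 - <<'E'
from bench import r
import cv2,numpy as np,pickle
s=r.read_state(); print({k:np.round(v,3).tolist() for k,v in s.items()}, r.tip_extent)
for n in("scene","side"):
    c=r.camera(n); cv2.imwrite(f"pics/{n}0.png",c["pixels"][:,:,::-1]); pickle.dump(c,open(f"{n}.pkl","wb"))
    T=np.linalg.inv(c["camera_from_world"]); print(n,{k:c[k] for k in c if k!='pixels' and k!='camera_from_world'},T.round(3).tolist())
E
```

```text
{'time': 0.0, 'joint_positions': [1.198, 0.333, -0.065, 1.461, 0.022, 1.35, -0.088], 'joint_vel': [0.001, 0.001, -0.0, 0.001, -0.0, 0.001, -0.001], 'joint_torque': [0.002, -62.326, 0.026, -38.99, -0.061, 0.04, 0.0], 'ee_pos': [0.214, -0.587, 0.244], 'eef_rot': [0.985, 0.174, -0.0, -0.001], 'ft_force': [0.136, -0.014, -0.133], 'torque': [-0.014, -0.018, 0.017], 'width': 0.087} 0.022
scene {'fx': 495.6407660905745, 'fy': 495.6407660905745, 'cx': 316.4890750736556, 'cy': 241.785505450415} [[-0.763, -0.479, 0.435, 1.178], [0.647, -0.572, 0.504, 0.683], [0.007, 0.666, 0.746, 1.193], [0.0, 0.0, 0.0, 1.0]]
side {'fx': 618.3433656597549, 'fy': 618.3433656597549, 'cx': 326.35533575967554, 'cy': 237.1381191859747} [[0.997, 0.055, -0.057, 0.492], [-0.078, 0.53, -0.845, -1.345], [-0.016, 0.846, 0.532, 0.949], [0.0, 0.0, 0.0, 1.0]]
```

View pics/scene0.png

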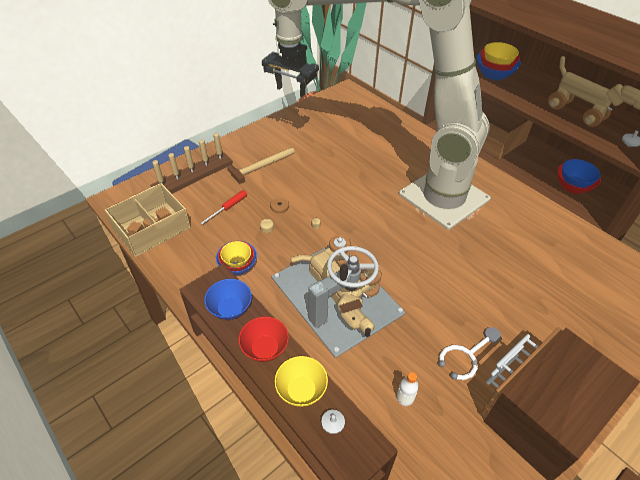

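View pics/side0.png

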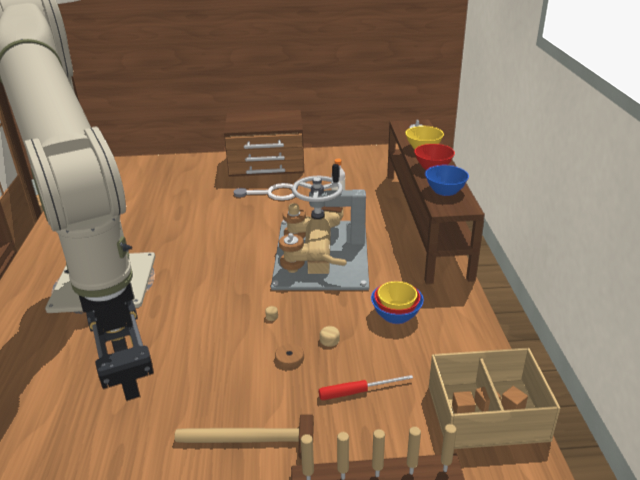

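The scene shows the press with its wheel near (353,265), and the cap near (315,222). In the side view the wheel is near (317,188) and the cap near (271,313). I'll enlarge both.

```bash
python3 - <<'E'
import cv2,numpy as np
a=cv2.imread("pics/scene0.png")[205:355,270:410]; b=cv2.imread("pics/side0.png")[160:325,240:380]
A=cv2.resize(a,(400,429),interpolation=cv2.INTER_CUBIC);B=cv2.resize(b,(400,471),interpolation=cv2.INTER_CUBIC)
o=np.zeros((471,800,3),np.uint8);o[:429,:400]=A;o[:,400:]=B;cv2.imwrite("pics/c1.png",o)
E
```

```text
(no output)
```

View pics/c1.png

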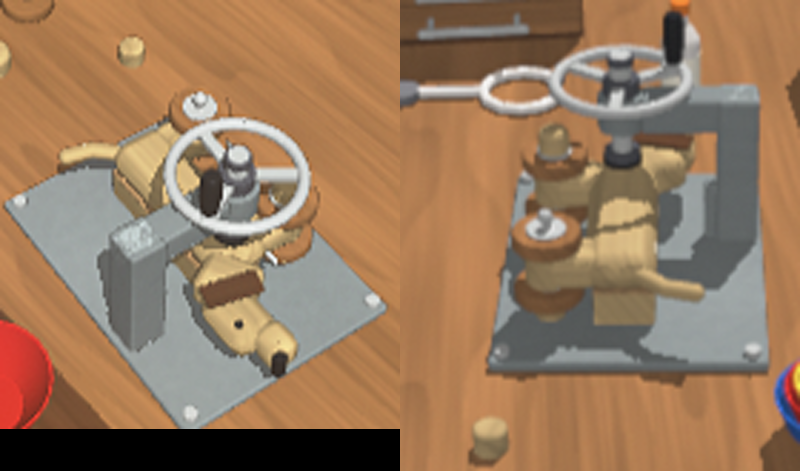

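```bash
cat > h.py <<'E'
import numpy as np,pickle
def onz(c,u,v,z):
    T=np.linalg.inv(c["camera_from_world"]);d=T[:3,:3]@[(u-c["cx"])/c["fx"],-(v-c["cy"])/c["fy"],-1];o=T[:3,3]
    return o+d*(z-o[2])/d[2]
def proj(c,p):
    q=c["camera_from_world"]@np.r_[p,1];return np.array([c["cx"]+c["fx"]*q[0]/-q[2],c["cy"]+c["fy"]*q[1]/q[2]])
def tri(cs,uvs):
    A=[];b=[]
    for c,(u,v) in zip(cs,uvs):
        T=np.linalg.inv(c["camera_from_world"]);d=T[:3,:3]@[(u-c["cx"])/c["fx"],-(v-c["cy"])/c["fy"],-1];d/=np.linalg.norm(d)
        P=np.eye(3)-np.outer(d,d);A.append(P);b.append(P@T[:3,3])
    return np.linalg.solve(sum(A),sum(b))
E
python3 - <<'E'
from h import *
S=pickle.load(open("scene.pkl","rb"));D=pickle.load(open("side.pkl","rb"))
s=lambda u,v:(270+u/2.857,205+v/2.857); d=lambda u,v:(240+(u-400)/2.857,160+v/2.857)
for n,a,b,z in [("handle",(210,192),(674,37),.214),("hub",(237,177),(621,82),.186),("ball",(199,101),(544,218),.117),("captop",(131,43),(490,424),.024)]:
    print(n,tri((S,D),(s(*a),d(*b))).round(3),onz(S,*s(*a),z).round(3),onz(D,*d(*b),z).round(3))
p=onz(D,*d(489,364),.012);q=onz(D,*d(768,364),.012);print(p,q,np.arctan2((q-p)[1],(q-p)[0]))
for n,(u,v) in {"l":(5,205),"b":(190,424),"r":(385,307)}.items(): print(n,onz(S,*s(u,v),.012).round(3))
E
```

```text
handle [0.621 0.142 0.213] [0.621 0.142 0.214] [0.621 0.139 0.214]
hub [0.569 0.125 0.177] [0.575 0.13  0.186] [0.569 0.108 0.186]
ball [ 0.492 -0.008  0.114] [ 0.495 -0.006  0.117] [ 0.491 -0.012  0.117]
captop [ 0.436 -0.182  0.024] [ 0.436 -0.182  0.024] [ 0.436 -0.182  0.024]
[ 0.43509348 -0.08235916  0.012     ] [ 0.68018015 -0.10681329  0.012     ] -0.09944830390650411
l [ 0.683 -0.095  0.012]
b [0.706 0.222 0.012]
r [0.471 0.25  0.012]
```

The points fit the stated heights and sizes: hub to handle is about 55 mm, press yaw about -0.09, and the cap top is at 24 mm. My estimates are hub (.571,.120), handle (.621,.141), stud (.493,-.009) and cap (.436,-.182). I'll turn the tool so the jaws open along world x. That keeps the body clear of the wheel later, and makes tool x = world y and tool y = world x.

```bash
python3 -m jog '[[0,0,-0.7,-0.14,0.43],[0,0,-0.7,-0.14,0.43],[0,0,-0.7,-0.14,0.43],[0,0,-0.7,-0.14,0.43],[0,0,-0.7,-0.14,0.43],[0,0,-0.7,-0.14,0.43],[0,0,-0.7,-0.14,0.43],[0,0,-0.7,-0.14,0.43],[0,0,-0.7,-0.12,0.43],[0,0,0,0,0.43]]' 10
```

```text
time: 1.1
ee_pos: [0.2133, -0.5851, 0.3037]
eef_rot: [0.682, 0.731, 0.002, -0.005]
ft_force: [-0.8, 0.5, -0.0]
width: 0.0495
```

```bash
python3 -m jog '[[2,1,0,0.04,0.43],[3.5,2.0,0,0.03,0.43],[3.7,2.1,0,0,0.43],[3.7,2.1,0,0,0.43],[3.7,2.1,0,0,0.43],[3.7,2.1,0,0,0.43],[3.7,2.1,0,0,0.43],[3.7,2.1,0,0,0.43],[3.7,2.1,0,0,0.43],[3.7,2.1,0,0,0.43]]'
```

```text
time: 2.1
ee_pos: [0.4183, -0.2289, 0.2993]
eef_rot: [0.727, 0.686, 0.002, -0.009]
ft_force: [1.3, -0.4, 0.2]
width: 0.0493
```

```bash
cat > snap.py <<'E'
import sys,cv2,pickle
from bench import r
c=r.camera(sys.argv[1]);cv2.imwrite(f"pics/{sys.argv[2]}.png",c["pixels"][:,:,::-1]);pickle.dump(c,open(sys.argv[2]+".pkl","wb"))
E
python3 snap.py wrist w1
python3 -m jog '[[3,1.5,0,-0.06,0.43],[3.7,2.1,0,0,0.43],[3.7,2.1,0,0,0.43],[3.7,2.1,0,0,0.43],[3.7,2.1,0,0,0.43],[3.7,2.1,0,0,0.43],[3.7,2.1,0,0,0.43],[3.7,2,0,0,0.43],[2.5,1.5,0,0,0.43],[0,0,0,0,0.43]]'
python3 snap.py wrist w2; python3 -c "
import cv2,numpy as np
a=cv2.imread('pics/w1.png');b=cv2.imread('pics/w2.png')
cv2.imwrite('pics/w12.png',np.hstack([cv2.resize(a,(400,300),interpolation=3),cv2.resize(b,(400,300),interpolation=3)]))"
```

```text
time: 3.15
ee_pos: [0.6053, 0.1031, 0.2967]
eef_rot: [0.717, 0.697, 0.001, -0.012]
ft_force: [-0.6, 0.3, -0.8]
width: 0.0495
```

View pics/w2.png

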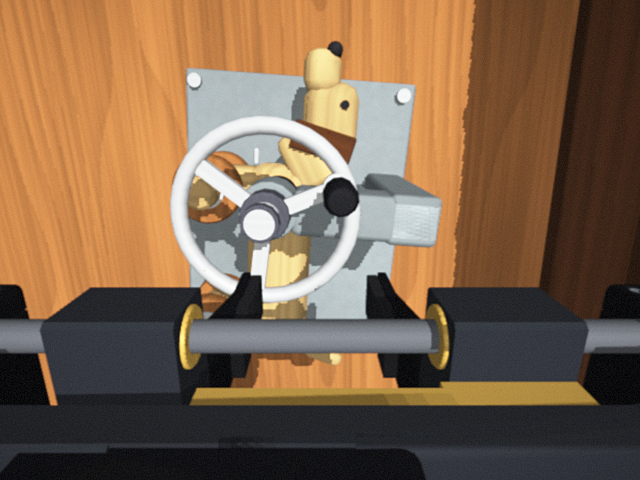

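View pics/w1.png

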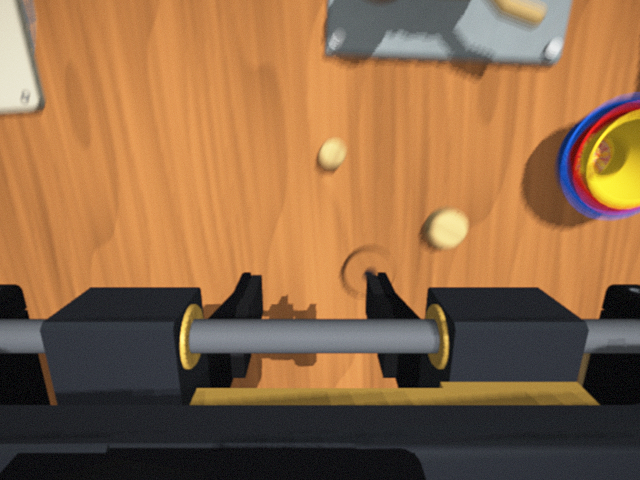

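W2 shows the handle's top disc at about (341,197) and the wheel rim centred at about (265,210). W1 shows the cap top at about (331,152) and the plate corner bolts.

```bash
python3 - <<'E'
from h import *
a=pickle.load(open("w1.pkl","rb"));b=pickle.load(open("w2.pkl","rb"))
print("handle",onz(b,341,197,.238),"hub",onz(b,265,210,.183),"cap",onz(a,331,152,.024))
A=[onz(b,*p,.012) for p in[(188,69),(414,86)]];print(A)
print(np.linalg.inv(a["camera_from_world"])[:3,3]); 
from bench import r
from scipy.spatial.transform import Rotation as R
print(R.from_quat(r.read_state()["eef_rot"]).as_matrix().round(3))
E
```

```text
handle [0.62117883 0.14382531 0.238     ] hub [0.57070203 0.12653969 0.183     ] cap [ 0.43821992 -0.17677656  0.024     ]
[array([0.471417 , 0.2473191, 0.012    ]), array([0.71261454, 0.22295169, 0.012     ])]
[ 0.42515136 -0.15332779  0.4398943 ]
[[ 0.029  0.999 -0.015]
 [ 0.999 -0.029  0.018]
 [ 0.018 -0.016 -1.   ]]
```

```bash
python3 -m jog '[[1.9,0.8,0,0,0.43],[1.9,0.8,0,0,0.43],[0,0,1.5,0,0.43],[0,0,2,0,0.43],[0,0,2,0,0.43],[0,0,2,0,0.43],[0,0,0.3,0,0.43],[0,0,0,0,0.8],[0,0,0,0,0.85],[0,0,0,0,0.85]]' 10
python3 -c "
from bench import r;print(r.read_state())"
```

```text
time: 4.2
ee_pos: [0.6194, 0.1253, 0.2118]
eef_rot: [0.727, 0.686, -0.003, -0.01]
ft_force: [0.1, -0.9, 0.3]
width: 0.0332
{'time': 4.2, 'joint_positions': array([ 0.29704795,  0.48649706, -0.77177177,  1.43813185,  0.32254286,
        1.36595103, -0.54347703]), 'joint_vel': array([ 0.00723213, -0.01078214, -0.00031311, -0.00401319, -0.00235475,
        0.00160491,  0.00180084]), 'joint_torque': array([ 1.35420305e-01, -6.18700147e+01, -1.18562400e+01, -3.63691807e+01,
       -1.44572826e-01,  6.03940780e-02, -3.05019617e-03]), 'ee_pos': array([0.6193911 , 0.12531463, 0.21182944]), 'eef_rot': array([ 0.7272028 ,  0.6863406 , -0.00348458, -0.01002653]), 'ft_force': array([ 0.08575225, -0.9240963 ,  0.30168027]), 'torque': array([-0.03921908, -0.0969793 , -0.0497546 ]), 'width': 0.03320767547004212}
```

```bash
python3 -m jog '[[0,0,-0.8,0,0.5],[0.8,0,0,-0.03,0.5],[0.8,0,0,-0.03,0.5],[0.3,0,0,0,0.5],[0,0,0,0,0.5],[0,0,0,0,0.8],[0,0,0,0,0.85],[0,0,0,0,0.85],[0,0,0,0,0.85],[0,0,0,0,0.85]]' 10
```

```text
time: 5.2
ee_pos: [0.6209, 0.1471, 0.2229]
eef_rot: [0.704, 0.71, -0.002, -0.009]
ft_force: [-0.4, 0.8, -0.5]
width: 0.0194
```

```bash
cat > circ.py <<'E'
import sys,numpy as np
from bench import r
from scipy.spatial.transform import Rotation as R
cx,cy,step,k=map(float,sys.argv[1:5])  # centre, rad per row, gain
s=r.read_state();p=s["ee_pos"];M=R.from_quat(s["eef_rot"]).as_matrix()
d=p[:2]-[cx,cy];th=np.arctan2(d[1],d[0]);print("th %.3f r %.4f z %.4f yaw %.3f F %s"%(th,np.hypot(*d),p[2],np.arctan2(M[1,0],M[0,0]),s["ft_force"].round(1)))
q=p.copy()
for i in range(1,11):
    a=th-step*i;t=np.array([cx+.055*np.cos(a),cy+.055*np.sin(a),.221]);w=t-q
    w[2]=(.221-p[2])/10;  print((M.T@w*100*k).round(2).tolist());q=t
E
python3 circ.py .571 .128 .12 1
```

```text
th 0.366 r 0.0534 z 0.2229 yaw 1.579 F [-0.4  0.8 -0.5]
[-0.58, 0.34, 0.01]
[-0.65, 0.12, 0.01]
[-0.66, 0.04, 0.01]
[-0.66, -0.04, 0.01]
[-0.65, -0.12, 0.01]
[-0.63, -0.2, 0.02]
[-0.6, -0.27, 0.02]
[-0.57, -0.34, 0.02]
[-0.52, -0.41, 0.02]
[-0.47, -0.46, 0.02]
```

```bash
python3 -m jog '[[-0.6,0.2,0,0,0.85],[-0.65,0.1,0,0,0.85],[-0.65,0.05,0,0,0.85],[-0.65,-0.05,0,0,0.85],[-0.65,-0.1,0,0,0.85],[-0.65,-0.2,0,0,0.85],[-0.6,-0.25,0,0,0.85],[-0.55,-0.35,0,0,0.85],[-0.5,-0.4,0,0,0.85],[-0.5,-0.45,0,0,0.85]]' 20; python3 circ.py .571 .126 .2 1; python3 snap.py wrist w3
```

```text
time: 6.2
ee_pos: [0.6045, 0.0856, 0.223]
eef_rot: [0.703, 0.711, -0.001, -0.012]
ft_force: [-3.7, 6.8, 2.0]
width: 0.0193
th -0.879 r 0.0525 z 0.2230 yaw 1.583 F [-3.7  6.8  2. ]
[-0.8, -0.76, 0.02]
[-0.41, -1.02, 0.03]
[-0.2, -1.08, 0.04]
[0.02, -1.1, 0.04]
[0.24, -1.07, 0.04]
[0.45, -1.0, 0.04]
[0.64, -0.89, 0.05]
[0.8, -0.75, 0.05]
[0.94, -0.57, 0.04]
[1.03, -0.38, 0.04]
```

View pics/w3.png

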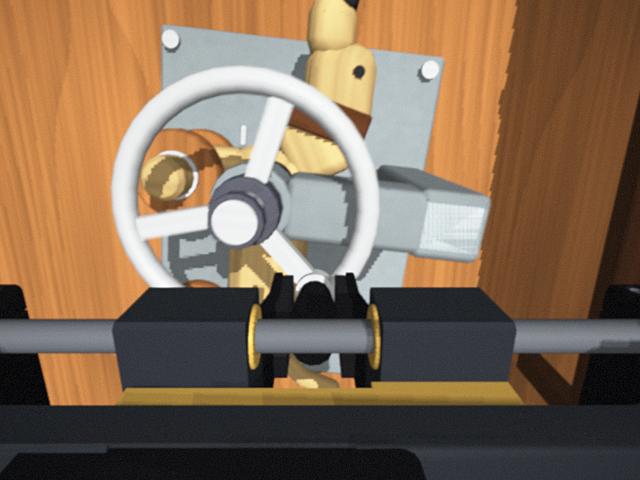

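The handle is in the jaws and the wheel follows; the tool lies slightly too far out radially. I'll shift the circle centre and go on.

```bash
python3 circ.py .570 .130 .2 1
```

```text
th -0.928 r 0.0563 z 0.2229 yaw 1.582 F [-5.3  3.9  2.6]
[-0.45, -1.03, 0.03]
[-0.36, -1.04, 0.03]
[-0.14, -1.09, 0.04]
[0.07, -1.1, 0.04]
[0.29, -1.06, 0.04]
[0.5, -0.98, 0.05]
[0.68, -0.86, 0.05]
[0.84, -0.71, 0.05]
[0.96, -0.53, 0.04]
[1.05, -0.33, 0.04]
```

```bash
python3 -m jog '[[-0.45,-1.05,0.05,0,0.85],[-0.35,-1.05,0.05,0,0.85],[-0.15,-1.1,0.05,0,0.85],[0.05,-1.1,0.05,0,0.85],[0.3,-1.05,0.05,0,0.85],[0.5,-1,0.05,0,0.85],[0.7,-0.85,0.05,0,0.85],[0.85,-0.7,0.05,0,0.85],[0.95,-0.55,0.05,0,0.85],[1.05,-0.35,0.05,0,0.85]]' 20; python3 circ.py .570 .130 .2 1
```

```text
time: 7.25
ee_pos: [0.5153, 0.1157, 0.2228]
eef_rot: [0.706, 0.709, 0.004, -0.005]
ft_force: [6.4, -0.9, 4.3]
width: 0.0192
th -2.886 r 0.0565 z 0.2228 yaw 1.575 F [ 6.4 -0.9  4.3]
[1.12, -0.02, 0.03]
[1.1, 0.05, 0.03]
[1.06, 0.27, 0.03]
[0.99, 0.48, 0.03]
[0.87, 0.66, 0.03]
[0.73, 0.82, 0.03]
[0.55, 0.95, 0.02]
[0.35, 1.04, 0.02]
[0.13, 1.09, 0.02]
[-0.09, 1.09, 0.02]
```

```bash
python3 -m jog '[[1.1,0,0.05,0,0.85],[1.1,0.05,0.05,0,0.85],[1.05,0.3,0.05,0,0.85],[1,0.5,0.05,0,0.85],[0.85,0.65,0.05,0,0.85],[0.75,0.8,0.05,0,0.85],[0.55,0.95,0.05,0,0.85],[0.35,1.05,0.05,0,0.85],[0.15,1.1,0.05,0,0.85],[-0.1,1.1,0.05,0,0.85]]' 20; python3 circ.py .570 .130 .2 1
```

```text
time: 8.25
ee_pos: [0.582, 0.1822, 0.2225]
eef_rot: [0.708, 0.706, -0.004, 0.003]
ft_force: [-4.2, -7.6, 15.2]
width: 0.0193
th 1.345 r 0.0536 z 0.2225 yaw 1.568 F [-4.2 -7.6 15.2]
[-0.21, 1.07, 0.02]
[-0.55, 0.95, 0.02]
[-0.73, 0.82, 0.02]
[-0.88, 0.66, 0.02]
[-0.99, 0.48, 0.02]
[-1.06, 0.27, 0.02]
[-1.1, 0.05, 0.02]
[-1.09, -0.17, 0.02]
[-1.03, -0.38, 0.02]
[-0.93, -0.58, 0.02]
```

```bash
python3 -m jog '[[-0.25,1.05,-0.05,0,0.85],[-0.55,0.95,-0.05,0,0.85],[-0.75,0.8,0,0,0.85],[-0.9,0.65,0,0,0.85],[-1,0.5,0,0,0.85],[-1.05,0.25,0,0,0.85],[-1.1,0.05,0,0,0.85],[-1.1,-0.15,0,0,0.85],[-1.05,-0.4,0,0,0.85],[-0.95,-0.6,0,0,0.85]]' 20; python3 circ.py .570 .129 .2 1
```

```text
time: 9.25
ee_pos: [0.6224, 0.1053, 0.2232]
eef_rot: [0.705, 0.709, 0.008, 0.005]
ft_force: [39.8, -6.6, -14.3]
width: 0.019
th -0.424 r 0.0575 z 0.2232 yaw 1.576 F [ 39.8  -6.6 -14.3]
[-0.85, -0.78, 0.0]
[-0.82, -0.73, 0.0]
[-0.66, -0.88, 0.0]
[-0.47, -0.99, 0.0]
[-0.26, -1.07, 0.0]
[-0.05, -1.1, 0.0]
[0.17, -1.08, 0.0]
[0.39, -1.03, 0.0]
[0.58, -0.93, 0.01]
[0.76, -0.8, 0.01]
```

```bash
python3 -c "
from bench import r;s=r.read_state();print(s['ft_force'],s['torque'],s['ee_pos'],s['joint_positions'])"; python3 snap.py wrist w4; python3 snap.py side s4; python3 -c "
from bench import r;s=r.read_state();print(s['ft_force'],s['torque'],s['ee_pos'])
import cv2,numpy as np
a=cv2.imread('pics/w4.png');b=cv2.imread('pics/s4.png')[120:300,220:400]
cv2.imwrite('pics/v4.png',np.hstack([cv2.resize(a,(400,400)),cv2.resize(b,(400,400),interpolation=2)]))"
```

```text
[ 39.7675887   -6.62750539 -14.2762176 ] [-1.5526418  -8.4301566  -0.50772674] [0.62236444 0.10534455 0.22315132] [ 0.35885323  0.46031    -0.80823024  1.45709185  0.33829099  1.34821593
 -0.46082171]
[-0.17420529 -1.44000449  0.47593947] [-0.10951787 -0.06011954  0.01343845] [0.6180463  0.10290386 0.22224728]
```

View pics/v4.png

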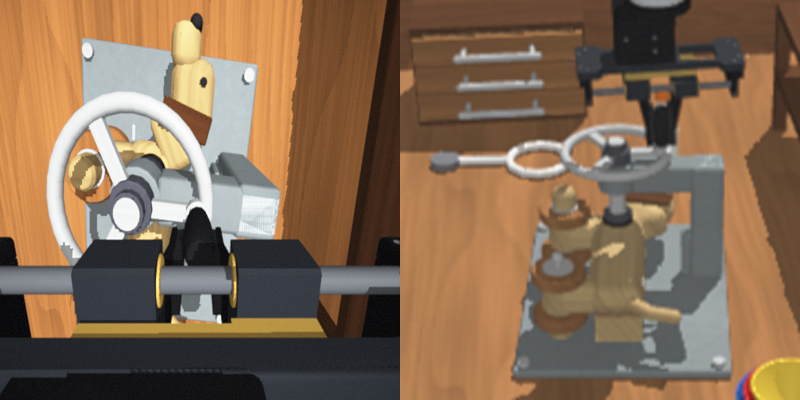

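The 40 N was a transient: it is gone after 0.1 s. The pads still hold the handle, and the foot is still above the dog. I'll carry on more gently.

```bash
python3 circ.py .569 .128 .15 1
```

```text
th -0.473 r 0.0551 z 0.2222 yaw 1.574 F [-0.2 -1.4  0.5]
[-0.7, -0.44, 0.01]
[-0.63, -0.53, 0.01]
[-0.54, -0.62, 0.01]
[-0.44, -0.69, 0.01]
[-0.34, -0.75, 0.01]
[-0.22, -0.79, 0.01]
[-0.1, -0.82, 0.01]
[0.02, -0.82, 0.01]
[0.15, -0.81, 0.01]
[0.27, -0.78, 0.01]
```

```bash
python3 -m jog '[[-0.7,-0.45,0,0,0.85],[-0.65,-0.55,0,0,0.85],[-0.55,-0.6,0,0,0.85],[-0.45,-0.7,0,0,0.85],[-0.35,-0.75,0,0,0.85],[-0.2,-0.8,0,0,0.85],[-0.1,-0.8,0,0,0.85],[0,-0.8,0,0,0.85],[0.15,-0.8,0,0,0.85],[0.25,-0.8,0,0,0.85]]' 20; python3 circ.py .569 .128 .15 1
```

```text
time: 10.35
ee_pos: [0.5385, 0.0744, 0.2194]
eef_rot: [0.706, 0.708, -0.001, 0.0]
ft_force: [0.3, 0.4, -0.1]
width: 0.0129
th -2.089 r 0.0617 z 0.2194 yaw 1.574 F [ 0.3  0.4 -0.1]
[1.04, -0.35, -0.02]
[0.56, -0.6, -0.02]
[0.64, -0.51, -0.02]
[0.71, -0.41, -0.02]
[0.77, -0.3, -0.02]
[0.8, -0.18, -0.02]
[0.82, -0.06, -0.02]
[0.82, 0.06, -0.02]
[0.8, 0.18, -0.02]
[0.77, 0.3, -0.02]
```

The opening is 12.9 mm, so the handle has slipped out of the jaws.

```bash
python3 -m jog '[[0,0,-1.5,0,0.43],[0,0,-2,0,0.43],[0,0,-2,0,0.43],[0,0,-1.5,0,0.43],[0,0,0,0,0.43],[0,0,0,0,0.43],[0,0,0,0,0.43],[0,0,0,0,0.43],[0,0,0,0,0.43],[0,0,0,0,0.43]]' 20;python3 snap.py wrist w5; python3 snap.py scene sc5;python3 -c "
import cv2,numpy as np
a=cv2.imread('pics/w5.png')[:330];b=cv2.imread('pics/sc5.png')[220:340,290:410]
cv2.imwrite('pics/v5.png',np.hstack([cv2.resize(a,(480,248)),cv2.resize(b,(300,248),interpolation=2)]))"
```

```text
time: 11.35
ee_pos: [0.5371, 0.0766, 0.2951]
eef_rot: [0.705, 0.71, -0.001, 0.0]
ft_force: [0.1, -0.7, 0.5]
width: 0.0495
```

View pics/w5.png

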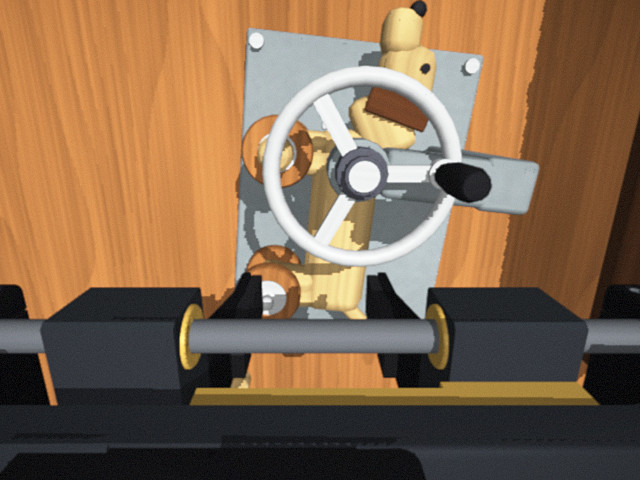

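Handle top is now at (478,182), the rim centre at (362,166) and the stem top at about (364,175). I'll work out the handle angle and check whether this is already the stop by comparing stem heights in w2 and w5.

```bash
python3 - <<'E'
from h import *
b=pickle.load(open("w2.pkl","rb"));e=pickle.load(open("w5.pkl","rb"))
H=onz(e,362,166,.183);h=onz(e,478,182,.238);print("hub",H,onz(b,265,210,.183),"handle",h,np.linalg.norm((h-H)[:2]),np.arctan2(*(h-H)[[1,0]]))
for c,st in((b,(259,224)),(e,(364,176))):
    print([ (z,onz(c,*st,z)[:2].round(4).tolist()) for z in(.19,.2,.21,.22)], [proj(c,np.r_[.571,.123,z]).round(1).tolist() for z in(.186,.2,.226)])
E
python3 -c "
import cv2,numpy as np
f=lambda n,u,v:cv2.resize(cv2.imread(f'pics/{n}.png')[v-45:v+45,u-55:u+55],(400,327),interpolation=2)
cv2.imwrite('pics/st.png',np.hstack([f('w2',262,215),f('w5',362,172)]))"
```

```text
hub [0.56997108 0.12767192 0.183     ] [0.57070203 0.12653969 0.183     ] handle [0.62491991 0.12552465 0.238     ] 0.05499077436701934 -0.03905775444489734
[(0.19, [0.567, 0.1182]), (0.2, [0.5688, 0.1206]), (0.21, [0.5705, 0.1231]), (0.22, [0.5723, 0.1255])] [[265.1, 215.8], [262.1, 220.5], [255.6, 230.5]]
[(0.19, [0.5707, 0.1219]), (0.2, [0.5693, 0.1233]), (0.21, [0.568, 0.1246]), (0.22, [0.5666, 0.1259])] [[363.8, 173.6], [366.7, 176.4], [372.9, 182.7]]
```

View pics/st.png

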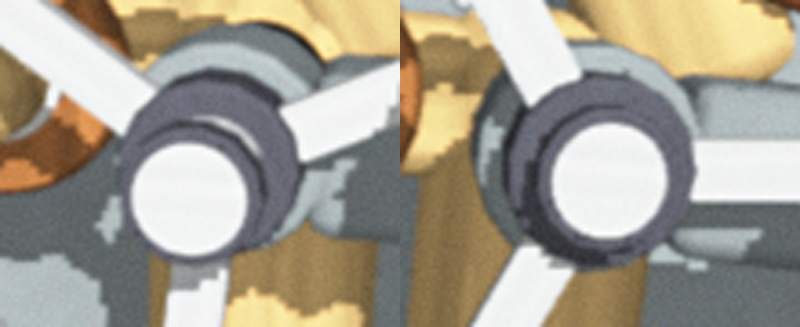

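The collar now looks seated on the hub; at the start it stood clear of it. That points to the stop, and it explains the 40 N spike and the slip. I'll regrip the handle and push clockwise to make sure.

```bash
python3 -m jog '[[1,2,0,0,0.43],[1.3,2.3,0,0,0.43],[1.3,2.3,0,0,0.43],[1.3,2.3,0,0,0.43],[0,0,0,0,0.43],[0,0,0,0,0.43],[0,0,0,0,0.43],[0,0,0,0,0.43],[0,0,0,0,0.43],[0,0,0,0,0.43]]' 40
```

```text
time: 12.45
ee_pos: [0.6277, 0.1244, 0.2942]
eef_rot: [0.706, 0.708, -0.003, 0.001]
ft_force: [0.2, 0.1, 0.7]
width: 0.0495
```

```bash
python3 -m jog '[[0.1,-0.3,1.5,0,0.43],[0,0,2,0,0.43],[0,0,2,0,0.43],[0,0,1.5,0,0.43],[0,0,0.3,0,0.43],[0,0,0,0,0.43],[0,0,0,0,0.85],[0,0,0,0,0.85],[0,0,0,0,0.85],[0,0,0,0,0.85]]' 40
```

```text
time: 13.45
ee_pos: [0.6256, 0.124, 0.2241]
eef_rot: [0.707, 0.707, 0.0, 0.004]
ft_force: [-0.1, 1.2, 0.2]
width: 0.0256
```

```bash
python3 -m jog '[[0,0,0,0,0.9],[0,0,0,0,0.9],[0,0,0,0,0.9],[-0.2,0,0,0,0.9],[-0.2,0,0,0,0.9],[-0.2,0,0,0,0.9],[-0.2,0,0,0,0.9],[-0.3,0,0,0,0.9],[-0.3,0,0,0,0.9],[-0.3,0,0,0,0.9]]' 40
```

```text
time: 14.45
ee_pos: [0.6237, 0.1175, 0.2243]
eef_rot: [0.703, 0.711, 0.005, -0.001]
ft_force: [3.3, 11.0, -4.7]
width: 0.0191
```

```bash
python3 -m jog '[[-0.4,0,0,0,0.9],[-0.4,0,0,0,0.9],[-0.4,0,0,0,0.9],[-0.5,0,0,0,0.9],[-0.5,0,0,0,0.9],[-0.5,0,0,0,0.9],[-0.5,0,0,0,0.9],[-0.5,0,0,0,0.9],[-0.5,0,0,0,0.9],[-0.5,0,0,0,0.9]]' 45;python3 snap.py wrist w6
```

```text
time: 15.45
ee_pos: [0.6234, 0.116, 0.2244]
eef_rot: [0.687, 0.726, 0.033, -0.019]
ft_force: [5.3, 16.8, -4.6]
width: 0.0187
```

About 45 mm more command moved the handle only 1.5 mm, with the force at 17 N: it is at the hard stop. Now I release and lift.

```bash
python3 -m jog '[[0,0,0,0,0.9],[0,0,0,0,0.5],[0,0,0,0,0.4],[0,0,0,0,0.4],[0,0,0,0,0.4],[0,0,-1,0,0.4],[0,0,-2,0,0.4],[0,0,-2,0,0.4],[0,0,-2,0,0.4],[0,0,-1,0,0.4]]' 40;python3 snap.py wrist w7;  python3 - <<'E'
from h import *
from bench import r
from scipy.spatial.transform import Rotation as R
print(R.from_quat(r.read_state()["eef_rot"]).as_matrix().round(3))
E
```

```text
time: 16.5
ee_pos: [0.6219, 0.1068, 0.3086]
eef_rot: [0.688, 0.725, 0.032, -0.018]
ft_force: [0.6, 0.2, 0.3]
width: 0.0519
[[-0.054  0.998  0.019]
 [ 0.996  0.052  0.071]
 [ 0.07   0.023 -0.997]]
```

```bash
python3 -m jog '[[-2,-1.5,-0.2,0.05,0.3],[-3,-2.2,-0.3,0,0.3],[-3.2,-2.3,-0.3,0,0.3],[-3.2,-2.3,-0.3,0,0.3],[-3.2,-2.3,-0.3,0,0.3],[-3.2,-2.3,-0.3,0,0.3],[-3.2,-2.3,-0.3,0,0.3],[-3.2,-2.3,-0.3,0,0.3],[-2,-1.6,-0.2,0,0.3],[0,0,0,0,0.3]]' 30;python3 snap.py wrist w8;  python3 - <<'E'
from bench import r
from scipy.spatial.transform import Rotation as R
s=r.read_state();print(R.from_quat(s["eef_rot"]).as_matrix().round(3),s["ee_pos"])
E
```

```text
time: 17.55
ee_pos: [0.4225, -0.1663, 0.3074]
eef_rot: [0.707, 0.706, 0.031, -0.021]
ft_force: [-0.6, 0.4, 0.5]
width: 0.0608
[[-0.001  1.     0.015]
 [ 0.997  0.     0.074]
 [ 0.074  0.015 -0.997]] [ 0.4234068 -0.1648821  0.3074932]
```

View pics/w8.png

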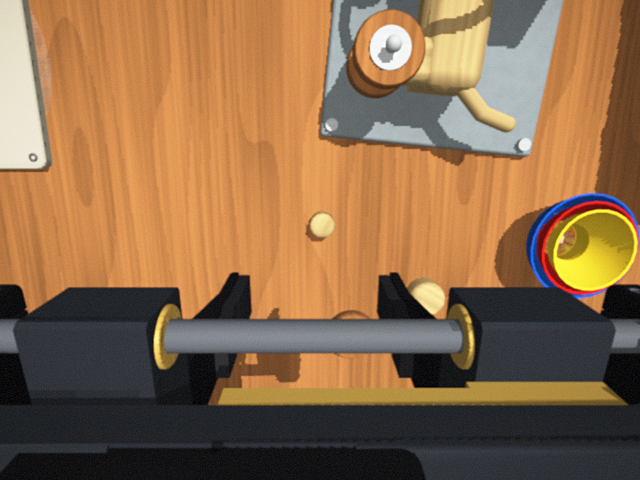

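Cap top at (321,223), washer at (390,47) and ball at (394,44).

```bash
python3 - <<'E'
from h import *
import cv2
e=pickle.load(open("w8.pkl","rb"));im=e["pixels"]
# washer: bright low-saturation blob; cap top: bright yellowish blob
hsv=cv2.cvtColor(im,cv2.COLOR_RGB2HSV)
print("cap",onz(e,321,223,.022),"washer",onz(e,390,47,.106),"ball",onz(e,394,44,.117))
w=im[20:75,360:425];m=((w.min(2)>150)).astype(np.uint8);n,l,s,c=cv2.connectedComponentsWithStats(m);print(s[1:].tolist(),c[1:].tolist(),"+(360,20)")
y,x=np.nonzero(m);print(cv2.fitEllipse(cv2.convexHull(np.c_[x,y].astype(np.int32))))
m=(hsv[200:250,300:345,2]>215).astype(np.uint8);n,l,s,c=cv2.connectedComponentsWithStats(m);print(s[1:].tolist(),c[1:].tolist())
E
```

```text
cap [ 0.43618596 -0.17915209  0.022     ] washer [ 0.49280667 -0.00882324  0.106     ] ball [ 0.49379705 -0.00936686  0.117     ]
[[0, 0, 4, 6, 15], [10, 4, 42, 46, 1394], [60, 43, 5, 9, 24]] [[1.0666666666666667, 1.6666666666666667], [30.510043041606888, 26.448350071736012], [62.291666666666664, 47.958333333333336]] +(360,20)
((30.90729522705078, 27.29619598388672), (43.583797454833984, 78.92310333251953), 129.5373992919922)
[[0, 0, 38, 50, 1409], [0, 5, 1, 1, 1], [10, 49, 1, 1, 1]] [[19.506742370475514, 22.85095812633073], [0.0, 5.0], [10.0, 49.0]]
```

```bash
python3 -m jog '[[-0.5,0.1,2,0,0.3],[-0.5,0.1,3,0,0.3],[-0.5,0.1,3,0,0.3],[-0.5,0.1,3,0,0.3],[-0.5,0.1,3,0,0.3],[-0.5,0.2,3,0,0.3],[-0.4,0.1,3,0,0.3],[-0.2,0.1,2,0,0.3],[0,0,0,0,0.3],[0,0,0,0,0.3]]' 30;python3 - <<'E'
from bench import r
import numpy as np
from scipy.spatial.transform import Rotation as R
s=r.read_state();M=R.from_quat(s["eef_rot"]).as_matrix();print(M.round(3)); print((M.T@(np.r_[.4365,-.181,.027]-s["ee_pos"])*100).round(2))
E
```

```text
time: 18.6
ee_pos: [0.4439, -0.1726, 0.0777]
eef_rot: [0.7, 0.713, 0.035, -0.021]
ft_force: [0.3, -0.3, -0.4]
width: 0.0608
[[-0.018  1.     0.02 ]
 [ 0.997  0.017  0.078]
 [ 0.078  0.021 -0.997]]
[-1.22 -0.86  4.98]
```

```bash
python3 -m jog '[[-0.4,-0.3,1,0.01,0.3],[-0.4,-0.3,1.3,0,0.3],[-0.4,-0.3,1.3,0,0.3],[0,0,0.6,0,0.3],[0,0,0.3,0,0.3],[0,0,0,0,0.3],[0,0,0,0,0.3],[0,0,0,0,0.3],[0,0,0,0,0.3],[0,0,0,0,0.3]]' 30;python3 - <<'E'
from bench import r
import numpy as np
from scipy.spatial.transform import Rotation as R
s=r.read_state();M=R.from_quat(s["eef_rot"]).as_matrix();print(M.round(3)); print((M.T@(np.r_[.4365,-.181,.027]-s["ee_pos"])*100).round(2))
E
```

```text
time: 19.6
ee_pos: [0.4377, -0.1824, 0.0314]
eef_rot: [0.704, 0.709, 0.035, -0.018]
ft_force: [0.6, 0.4, 0.1]
width: 0.0609
[[-0.008  1.     0.024]
 [ 0.997  0.006  0.075]
 [ 0.075  0.025 -0.997]]
[ 0.1  -0.13  0.45]
```

```bash
python3 -m jog '[[0.1,-0.1,0.4,0,0.3],[0,0,0,0,0.3],[0,0,0,0,0.6],[0,0,0,0,0.8],[0,0,0,0,0.8],[0,0,0,0,0.8],[0,0,0,0,0.8],[0,0,0,0,0.8],[0,0,0,0,0.8],[0,0,0,0,0.8]]' 30
```

```text
time: 20.6
ee_pos: [0.4369, -0.1811, 0.0275]
eef_rot: [0.704, 0.709, 0.035, -0.018]
ft_force: [0.1, -1.0, -0.7]
width: 0.0292
```

```bash
python3 -m jog '[[0.1,0,-1,0,0.85],[0.15,0.05,-2,0,0.85],[0.2,0.05,-2.5,0,0.85],[0.2,0.05,-2.5,0,0.85],[0.2,0.05,-2.5,0,0.85],[0.2,0.05,-2.5,0,0.85],[0.15,0.05,-2,0,0.85],[0.1,0,-1,0,0.85],[0,0,0,0,0.85],[0,0,0,0,0.85]]' 45;python3 -m jog '[[1,0.4,0.1,0,0.85],[2,0.7,0.15,0,0.85],[2,0.7,0.15,0,0.85],[2,0.7,0.15,0,0.85],[2,0.7,0.15,0,0.85],[2,0.7,0.15,0,0.85],[2,0.7,0.2,0,0.85],[2,0.5,0.2,0,0.85],[0,0,0,0,0.85],[0,0,0,0,0.85]]' 45;python3 - <<'E'
from bench import r
import numpy as np
from scipy.spatial.transform import Rotation as R
s=r.read_state();M=R.from_quat(s["eef_rot"]).as_matrix();print(M.round(3)); print((M.T@(np.r_[.493,-.0105,.170]-s["ee_pos"])*100).round(2))
E
```

```text
time: 21.6
ee_pos: [0.4349, -0.1781, 0.1981]
eef_rot: [0.703, 0.71, 0.035, -0.018]
ft_force: [0.0, 0.5, 0.5]
width: 0.0289
time: 22.6
ee_pos: [0.482, -0.0125, 0.1887]
eef_rot: [0.702, 0.711, 0.034, -0.026]
ft_force: [-0.7, 0.1, -0.6]
width: 0.0292
[[-0.014  1.     0.01 ]
 [ 0.996  0.013  0.085]
 [ 0.085  0.011 -0.996]]
[0.02 1.08 1.89]
```

```bash
python3 -m jog '[[0,0.4,0.5,0.01,0.85],[0,0.4,0.8,0,0.85],[0,0.3,0.7,0,0.85],[0,0,0,0,0.85],[0,0,0,0,0.85],[0,0,0,0,0.85],[0,0,0,0,0.85],[0,0,0,0,0.85],[0,0,0,0,0.85],[0,0,0,0,0.85]]' 45; python3 snap.py side s9; python3 snap.py scene c9;python3 - <<'E'
from bench import r
import numpy as np,cv2
from h import *
from scipy.spatial.transform import Rotation as R
s=r.read_state();M=R.from_quat(s["eef_rot"]).as_matrix();p=s["ee_pos"];print(M.round(3),p); print((M.T@(np.r_[.493,-.0105,.165]-p)*100).round(2))
out=[]
for n in("s9","c9"):
    c=pickle.load(open(n+".pkl","rb"))
    u,v=proj(c,np.r_[.493,-.009,.125]).astype(int);im=cv2.imread(f"pics/{n}.png")[v-32:v+32,u-40:u+40]
    print(n,"crop origin",u-40,v-32,"x5");out.append(cv2.resize(im,(400,320),interpolation=2))
    for z in(.1243,p[2]-.0275): print(z,proj(c,np.r_[.493,-.009,z]).round(1))
cv2.imwrite("pics/v9.png",np.hstack(out))
E
```

```text
time: 23.6
ee_pos: [0.4934, -0.013, 0.1659]
eef_rot: [0.707, 0.706, 0.033, -0.027]
ft_force: [0.2, 0.4, -0.3]
width: 0.0292
[[ 0.002  1.     0.008]
 [ 0.996 -0.002  0.085]
 [ 0.085  0.008 -0.996]] [ 0.49339998 -0.01293917  0.16587566]
[ 0.24 -0.04  0.11]
s9 crop origin 251 200 x5
0.1243 [291.1 233.1]
0.1383756599494305 [290.9 228.4]
c9 crop origin 299 205 x5
0.1243 [339.5 237.8]
0.1383756599494305 [339.7 234.5]
```

View pics/v9.png

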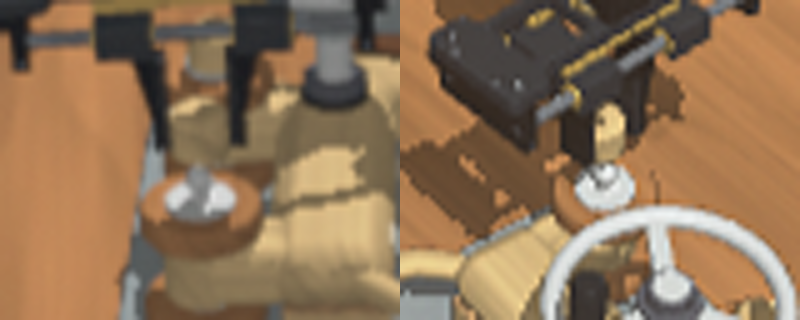

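The scene crop shows the cap held between the fingers (centre about (608,130) in the crop) just above the ball (602,178). The side crop shows the fingers centred over the ball in x. I'll measure the y offset at subpixel level.

```bash
python3 - <<'E'
import numpy as np,cv2
from h import *
c=pickle.load(open("c9.pkl","rb"));im=c["pixels"]
h=cv2.cvtColor(im,cv2.COLOR_RGB2HSV)
x0,y0=332,222
print("V");print(h[y0:250,x0:352,2]);print("S");print(h[y0:250,x0:352,1])
for dy in(-.003,0,.003):
  P=[proj(c,np.r_[.4934+.015*np.cos(a),-.0115+dy+.015*np.sin(a),.1384+z]) for a in np.linspace(0,6.28,40) for z in(0,.024)]
  P=np.array(P);print(dy,P.min(0).round(1),P.max(0).round(1))
P=np.array([proj(c,np.r_[.493+.018*np.cos(a),-.009+.018*np.sin(a),.106]) for a in np.linspace(0,6.28,40)]);print("washer",P.min(0),P.max(0))
E
```

```text
V
[[142 173  83  65  69  66  65  64  64  64  65  58  55  58  62  51  58 109
  108 109]
 [127 157 203  54  64  63  64  63  64  64  65  57  56  56  62  51  60 108
  105 106]
 [133 125 190  82  61  64  63  62  60  56  54  57  59  58  61  50  70 106
  104 104]
 [127 125 150  86  61  62  60  82 105  97  46  53  57  61  61  50  85 104
  103 104]
 [ 78  84 113  66  63  62  84 119 213 207 153  62  54  59  61  50 137 170
  101 102]
 [ 49  51  69  59  58  53 119 210 231 230 225 102  49  56  61  49 110 133
  101  99]
 [ 50  50  51  54  52  49 126 161 228 227 233 220  65  55  62  49  85  99
   97 161]
 [ 51  50  50  51  49  60 121 117 227 229 235 240  57  54  60  49  85 151
  150 173]
 [ 50  51  52  51  48  57 204 204 230 235 236 235  50  54  59  46 122 166
  160 162]
 [ 50  52  51  53  51  54 229 229 233 237 234 182  62  51  56  87 157 161
  158 158]
 [ 49  51  51  52  52  54 235 229 228 199 191 163  91  83  96 159 167 163
  158 165]
 [ 49  51  51  51  52  52 188 178 186 169 172 163 103 103 103 184 175 170
  170 172]
 [ 47  52  53  51  52  54 163 165 173 175 175 142 102 102 167 183 180 177
  17
[... 3127 characters left out ...]
 154 145 141 138
  137 142]
 [142 146  41   7   5   6   5   4   2   5   4   5   5  16 150 144 142 143
  139 143]
 [141 143 132  35   8   6   3   6   2   5   4   6  42 137 149 149 152 152
  153 151]
 [140 142 146 128  53  13   9   6   5   5  46  46  93 107  55  55  17  14
    5  16]
 [140 140 142 143 138  98 108  89  89  50  51  11   5   6   6   3   4   3
    4   3]
 [135 140 140 142 144 151 154 104  22   9   3   3   3   2   3   3   2   3
    2   2]
 [135 137 139 144 152  97   1   7   4   4   2   2   2   2   4   3   3   1
    2   3]]
-0.003 [333.2 224. ] [343.9 237.3]
0 [333.9 224.6] [344.6 237.9]
0.003 [334.6 225.2] [345.3 238.5]
washer [333.15190547 237.4107605 ] [345.37568083 246.53423413]
```

The washer prediction matches the scene to 0.1 px, so the stud position is good. The cap, though, seems to sit 3–4 mm lower in y within the pads than I assumed. I'll settle it with one wrist view with predicted cap outlines drawn on it (my last picture).

```bash
python3 snap.py wrist w10; python3 - <<'E'
import numpy as np,cv2
from h import *
from bench import r
c=pickle.load(open("w10.pkl","rb"));im=cv2.imread("pics/w10.png");p=r.read_state()["ee_pos"];print(p)
print("washer pred",proj(c,np.r_[.493,-.009,.106]),"cam",np.linalg.inv(c["camera_from_world"])[:3,3])
pr=lambda dy,z:np.array([proj(c,np.r_[p[0]+.015*np.cos(a),p[1]+dy+.015*np.sin(a),p[2]-.0275+z]) for a in np.linspace(0,6.28,60)])
x0,y0,w,h=220,170,200,150
o=cv2.resize(im[y0:y0+h,x0:x0+w],None,fx=4,fy=4,interpolation=cv2.INTER_CUBIC)
for dy,col in((.0015,(0,255,0)),(-.0025,(0,0,255))):
    for z in(.024,0):
        q=((pr(dy,z)-[x0-.5,y0-.5])*4).astype(np.int32);cv2.polylines(o,[q],True,col,1);print(dy,z,"topmost row",pr(dy,z)[:,1].min())
cv2.imwrite("pics/v10.png",o)
E
```

```text
[ 0.49337851 -0.01294672  0.16583027]
washer pred [310.7901075  267.12362522] cam [0.49315736 0.05264916 0.31146764]
0.0015 0.024 topmost row 277.0550938464043
0.0015 0 topmost row 261.4787462697617
-0.0025 0.024 topmost row 286.08280582446713
-0.0025 0 topmost row 269.39789529896143
```

View pics/v10.png

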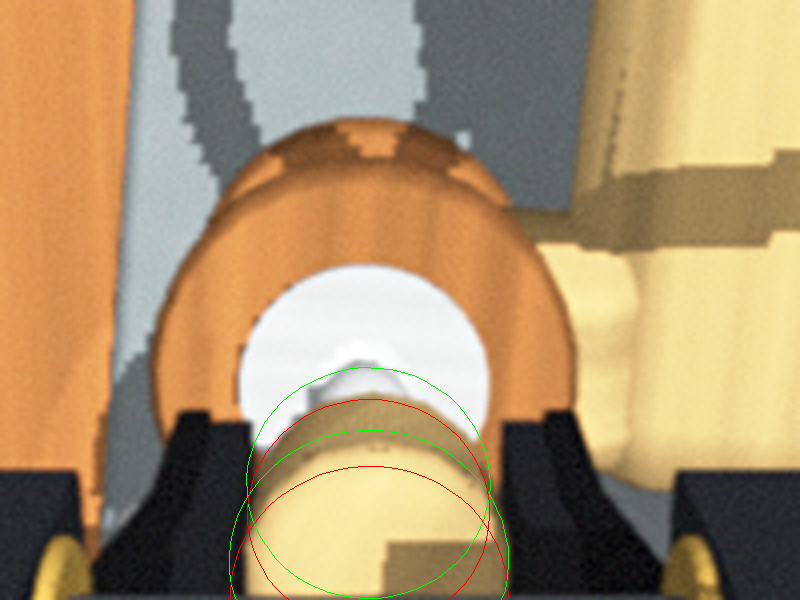

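In the wrist view the rim of the cap lies close to the red outline (dy about -1.8 mm) and its x agrees with the stud. So I need to move y +6 mm, then go down.

```bash
python3 -m jog '[[0.3,0,0,0,0.85],[0.3,0,0,0,0.85],[0,0,0.4,0,0.85],[0,0,0,0,0.85],[0,0,0,0,0.85],[0,0,0,0,0.85],[0,0,0,0,0.85],[0,0,0,0,0.85],[0,0,0,0,0.85],[0,0,0,0,0.85]]' 55;python3 - <<'E'
from bench import r
import numpy as np
from scipy.spatial.transform import Rotation as R
s=r.read_state();M=R.from_quat(s["eef_rot"]).as_matrix();print(M.round(3)); print((M.T@(np.r_[.493,-.007,.147]-s["ee_pos"])*100).round(2))
E
```

```text
time: 24.75
ee_pos: [0.4934, -0.006, 0.162]
eef_rot: [0.707, 0.706, 0.033, -0.027]
ft_force: [0.7, 0.4, -0.5]
width: 0.0287
[[ 0.001  1.     0.008]
 [ 0.996 -0.002  0.085]
 [ 0.085  0.008 -0.996]]
[-0.23 -0.05  1.48]
```

```bash
python3 -m jog '[[-0.05,0,0.3,0,0.85],[-0.05,0,0.3,0,0.85],[-0.05,0,0.3,0,0.85],[-0.05,-0.05,0.3,0,0.85],[-0.05,0,0.2,0,0.85],[0,0,0,0,0.85],[0,0,0,0,0.85],[0,0,0,0,0.85],[0,0,0,0,0.85],[0,0,0,0,0.85]]' 55;python3 snap.py wrist w11; python3 - <<'E'
from bench import r
import numpy as np
from h import *
from scipy.spatial.transform import Rotation as R
s=r.read_state();M=R.from_quat(s["eef_rot"]).as_matrix();p=s["ee_pos"];print(M.round(3)); print((M.T@(np.r_[.493,-.007,.1335]-p)*100).round(2))
c=pickle.load(open("w11.pkl","rb"));im=c["pixels"].astype(int)
for dy in(-.0018,0.):print("rim far row",proj(c,np.r_[p[0],p[1]+dy+.015,p[2]-.0275]))
print("washer far row",proj(c,np.r_[.493,.009,.106]))
print([(v,im[v,312].tolist()) for v in range(225,285,2)])
E
```

```text
time: 25.75
ee_pos: [0.4929, -0.0074, 0.1464]
eef_rot: [0.707, 0.706, 0.033, -0.027]
ft_force: [-0.1, -0.1, -1.0]
width: 0.0289
[[ 0.002  1.     0.008]
 [ 0.996 -0.002  0.085]
 [ 0.085  0.008 -0.996]]
[-0.06 -0.    1.29]
rim far row [311.59392843 268.09747069]
rim far row [311.57739845 264.53629482]
washer far row [311.69685305 254.81882289]
[(225, [131, 83, 47]), (227, [159, 100, 61]), (229, [184, 116, 67]), (231, [211, 139, 81]), (233, [225, 154, 86]), (235, [224, 147, 82]), (237, [223, 151, 83]), (239, [224, 150, 82]), (241, [220, 151, 84]), (243, [219, 149, 83]), (245, [220, 149, 82]), (247, [221, 150, 85]), (249, [221, 149, 81]), (251, [221, 146, 80]), (253, [211, 157, 111]), (255, [238, 242, 245]), (257, [246, 246, 246]), (259, [244, 246, 246]), (261, [242, 243, 243]), (263, [240, 241, 241]), (265, [242, 244, 244]), (267, [235, 235, 227]), (269, [175, 146, 98]), (271, [188, 158, 106]), (273, [187, 159, 102]), (275, [183, 152, 100]), (277, [184, 155, 103]), (279, [177, 147, 94]), (281, [221, 188, 124]), (283, [243, 224, 152])]
```

Cap and stud now line up within about 0.5 mm in y. Pressing down.

```bash
python3 -m jog '[[0,0,0.2,0,0.85],[-0.02,0,0.2,0,0.85],[-0.02,0,0.2,0,0.85],[-0.03,0,0.3,0,0.85],[-0.03,0,0.3,0,0.85],[-0.03,0,0.3,0,0.85],[-0.03,0,0.3,0,0.85],[-0.03,0,0.3,0,0.85],[-0.03,0,0.3,0,0.85],[-0.03,0,0.3,0,0.85]]' 60
```

```text
time: 26.8
ee_pos: [0.4925, -0.0073, 0.1328]
eef_rot: [0.707, 0.706, 0.027, -0.027]
ft_force: [-22.4, -2.7, 45.9]
width: 0.0285
```

```bash
python3 -m jog '[[0,0,0,0,0.85],[0,0,0,0,0.85],[0,0,0,0,0.85],[0,0,0,0,0.85],[0,0,0,0,0.85],[0,0,0,0,0.85],[0,0,0,0,0.85],[0,0,0,0,0.85],[0,0,0,0,0.85],[0,0,0,0,0.85]]' 60;python3 snap.py wrist w12;python3 snap.py side s12; python3 - <<'E'
from bench import r
import numpy as np
from h import *
from scipy.spatial.transform import Rotation as R
s=r.read_state();M=R.from_quat(s["eef_rot"]).as_matrix();p=s["ee_pos"];print(M.round(3),s["ft_force"])
c=pickle.load(open("w12.pkl","rb"));im=c["pixels"].astype(int)
for z in(.106,.112):print("rim far",proj(c,np.r_[.493,-.0085+.015,z]),"top far",proj(c,np.r_[.493,-.0085+.015,z+.024]))
print("washer far row",proj(c,np.r_[.493,.0095,.106]))
print([(v,im[v,312].tolist()) for v in range(235,305,2)])
E
```

```text
time: 27.8
ee_pos: [0.4927, -0.0073, 0.1336]
eef_rot: [0.707, 0.706, 0.027, -0.026]
ft_force: [-3.4, -0.0, 3.0]
width: 0.0288
[[ 0.002  1.     0.001]
 [ 0.997 -0.002  0.075]
 [ 0.075  0.    -0.997]] [-2.63500168 -0.06696053  4.19592555]
rim far [312.50919334 266.40657892] top far [312.36526083 283.23671184]
rim far [312.47685017 270.18848856] top far [312.32226528 288.26421215]
washer far row [312.48723066 260.46756352]
[(235, [203, 136, 76]), (237, [226, 149, 86]), (239, [223, 150, 83]), (241, [223, 151, 85]), (243, [227, 155, 89]), (245, [224, 153, 87]), (247, [224, 147, 82]), (249, [227, 156, 87]), (251, [226, 155, 89]), (253, [222, 150, 84]), (255, [224, 150, 83]), (257, [226, 153, 86]), (259, [221, 155, 94]), (261, [220, 220, 221]), (263, [244, 245, 247]), (265, [245, 246, 246]), (267, [234, 233, 227]), (269, [178, 150, 97]), (271, [191, 162, 106]), (273, [185, 157, 101]), (275, [182, 151, 98]), (277, [187, 153, 99]), (279, [177, 146, 94]), (281, [181, 152, 97]), (283, [242, 218, 145]), (285, [248, 232, 163]), (287, [250, 235, 168]), (289, [252, 239, 176]), (291, [253, 242, 178]), (293, [253, 242, 178]), (295, [252, 240, 175]), (297, [251, 239, 174]), (299, [250, 235, 167]), (301, [249, 233, 162]), (303, [250, 235, 171])]
```

The cap top and rim match the home height (106 mm rim), not a jam about 6 mm higher. Now a steady firm push to finish with.

```bash
python3 -m jog '[[0,-0.02,0.1,0,0.85],[-0.01,-0.04,0.15,0,0.85],[-0.01,-0.04,0.15,0,0.85],[-0.01,-0.04,0.15,0,0.85],[-0.01,-0.04,0.15,0,0.85],[-0.01,-0.04,0.15,0,0.85],[-0.01,-0.04,0.15,0,0.85],[-0.01,-0.04,0.15,0,0.85],[-0.01,-0.04,0.15,0,0.85],[-0.01,-0.04,0.15,0,0.85]]' 60; python3 - <<'E'
from bench import r
for i in range(4): r.camera("side")
s=r.read_state();print(s["time"],s["ft_force"],s["ee_pos"],s["width"])
E
```

```text
time: 28.9
ee_pos: [0.4927, -0.0071, 0.1331]
eef_rot: [0.707, 0.706, 0.025, -0.022]
ft_force: [-11.3, -0.7, 23.4]
width: 0.029
29.1 [-11.70046597  -0.74713955  23.10038361] [ 0.49268185 -0.00710897  0.13310264] 0.0286781706297034
```

```bash
python3 - <<'E'
from h import *
import cv2
from bench import r
for n in("sc5","c9","now"):
    c=r.camera("scene") if n=="now" else pickle.load(open(n+".pkl","rb"))
    m=(c["pixels"][240:290,325:352].max(2)<70).astype(np.uint8);k,l,s,ce=cv2.connectedComponentsWithStats(m);i=1+s[1:,4].argmax();print(n,s[i],ce[i]+[325,240])
for a in(.0,-.05,-.1,-.15,-.2):print(a,proj(c,np.r_[.571+.055*np.cos(a),.124+.055*np.sin(a),.214]).round(1))
print(r.read_state()["ft_force"])
E
```

```text
sc5 [  9  21   8  16 105] [337.38095238 268.36190476]
c9 [  7  20   9  16 101] [335.87128713 266.86138614]
now [  7  20   9  16 102] [335.91176471 266.83333333]
0.0 [337.2 268.8]
-0.05 [336.5 268.2]
-0.1 [335.8 267.5]
-0.15 [335.2 266.8]
-0.2 [334.6 266. ]
[-10.69471831  -0.14031001  22.4553648 ]
```

```bash
python3 -c "
from bench import r;print(r.close_job(), r.read_state()['ft_force'])"
```

```text
the job is handed in; nothing more can be done
the job is handed in; nothing more can be done
```

I wound the handwheel clockwise to its stop and pressed the snap cap onto the rear axle end. I then handed the job in at about 29 s, with the gripper still holding the cap down.

**Handwheel:**
- The wheel turned about 6.76 rad clockwise. The handle slipped out of the jaws once near the end, with a brief force spike of about 42 N on the wrist.
- I gripped it again and pushed on, which took it about 0.12 rad further. After that, about 45 mm more command moved it only 1.5 mm, at 17 N, so I took that as the hard stop.
- The stop collar looked seated on the hub just before that last push. The last scene image shows the handle still where I left it.

**Cap:**
- It went on within about 0.5 mm of the stud axis. The force peaked at about 46 N up and 22 N sideways, mostly after it had landed.
- The cap's rim and top edge in the wrist image match the fully home height to about 2 mm; a cap jammed 6 mm higher would not fit.
- At the end the gripper was still pushing down with about 22–23 N, at a 60 N grip, and the reading was steady.

**Not fully clean:**
- I did not see the click itself; I inferred it from the height and the force.
- The gripper stayed tilted about 4°, roughly about the jaw axis, after the push against the stop.
- A sideways force of about 11 N remains on the cap.
- I did not check afterwards whether the dog or the loose items had moved.

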